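Pack the lamp-spares tin, close it with its nested lids and take the transit lid off

ROBOT

A 6-joint arm with a two-finger parallel gripper is mounted at the origin on the work surface. World frame = base frame: x ahead of the robot, y to its left, z up, the work surface at z = 0. Lengths are in mm, angles in rad, forces in N, time in s.
With the tool pointing down it reaches from about 400 to 825 mm from the base axis. Payload 7 kg.
Tool frame: the origin (TCP) lies at the very end of the fingers, on their centre line; the grasp point (between the pads) lies 19 mm behind it; z points along the fingers, y is the direction in which the jaws open and shut (so a half turn about z gives the same grasp; the last joint's range is limited). The gripper opens to 88 mm and grips with 3 to 60 N. Pads are 19 mm wide; open, the fingers measure 130 mm over their backs; the gripper's body (78 mm by 193 mm) begins 47 mm behind the grasp point.
Start: joints at [1.451, 0.359, 0.012, 0, -1.224, -0.288], TCP at [267.705, 619.62, 226.561] pointing down, gripper open.
Joint ranges: [-3.07, 3.07], [-1.43, 2.12], [-1.02, 1.25], [-3.03, 1.67], [-3.05, -0], [-3.03, 3.03]. Speed limits (rad/s): [2.39, 2.39, 3.01, 3.14, 3.14, 3.14].

INTERFACE

Orientations are given as a unit quaternion [x, y, z, w].
In Python, from plant import bot gives the robot as it stands. Calls block until the motion is done:
- bot.move_ptp(position, orientation): joint-space move of the TCP to a pose.
- bot.line_to(position, velocity=150, ori=None): straight line of the TCP; ori=None keeps the orientation; velocity is the mean speed in mm/s.
- bot.move_joints(angles): joint-space move.
- bot.move_gripper(opening, force=None): finger opening in mm; force is the grip in N (None keeps the last); returns when the fingers have stopped.
- bot.pause(seconds).
- bot.solve_ik(position, orientation): joint angles nearest the present ones, or None.
- bot.read_state(): the state.
- bot.camera(name): name is "side" or "top" or "wrist"; returns the picture (400x640x3 uint8, red, green, blue); there is no depth.
- bot.get_calibration(name): a dict with "fx", "fy", "cx", "cy" (pixels), "view" (4x4, takes a point from world to camera coordinates); the wrist camera has in their place "T_tool_cam" (4x4, takes a point from camera to tool coordinates, whose origin is the TCP and whose axes are the flange's). Camera axes: x right, y up, looking along -z (the intrinsics and any distortion apply to the point x, -y, -z); pixel columns grow to the right and rows downward; lengths in mm; the calibration is good to about 2 mm. A picture is of the moment at which its call begins: read the wrist's pose just before it. get_calibration takes no time and is no camera call.
A pose or a line that the arm cannot do raises bot.Unreachable and nothing moves.
- bot.close_job(): hands the job in, once; it reports no verdict.
The state is a dict: "t": time; "joint_pos": joint angles; "qvel": joint speeds; "tau": joint torques, N m; "tcp_pos": TCP position; "eef_rot": TCP orientation; "contact_force": force on the tool from outside, world axes, zero at the start; "moment": the same for the moment, N m; "width": finger opening in mm.
Only numpy, scipy, OpenCV 4.12 (cv2) and the standard library are available. Lean on these libraries where they do the work, as an engineer would, in place of code of your own. Each camera call takes 0.05 s, during which the arm holds its last target. There are 200 camera calls.

TASK

Make the lamp-spares tin ready for the show: stand the white porcelain lamp socket, base down, in the free bay on the floor of the open tin, between the two spares already lying there. Then carry the two nested lids together by the inner lid's upright pull, lower them onto the tin until the inner lid sits fully home in its mouth with the outer lid still on it, and let go of the pull. Last, grip the outer lid by its two long sides, lift it straight off while the inner lid stays home and undisturbed, and finish still holding it level over the tin, about 10 cm above where it sat, ready for a stagehand to take; drop nothing and leave everything else on the desk alone.

Things in the scene. Friction and masses are not known exactly. Their poses are not given: they have to be found in the camera images.
- tin_mouth (a point): the open lamp-spares tin: a bright steel oblong box fixed to the desk, 156 x 52 mm outside, 152 x 48 mm inside, walls 2 mm, floor 2 mm thick, rim 60 mm above the desk. This point is the centre of the mouth at rim height; x along the tin's length, y across it, z up
- tin_bay (a point): centre of the free bay on the tin's inner floor (58 mm below the rim, 9 mm towards the tin's +x end from its middle). The bay is 80 mm long (tin x) by 48 mm wide (tin y); the low spares at its two ends are 12 mm high; axes as the tin's
- socket_mid (a point): white porcelain lamp socket: flat oblong base 72 (x) x 40 (y) x 12 mm, round upright barrel 28 mm in diameter on its middle, 44 mm tall in all, 0.14 kg. Point on the barrel axis, 22 mm above its underside; x along the base, z up. Stands base down on the desk; goes into the bay lengthwise, either way round
- inner_pull (a point): inner lid (aluminium, some 0.16 kg): flange 160 x 56 x 3 mm; below it a pan 12 mm deep plugs the tin, 148 x 44 mm tapering to 141 x 37 (leads in from 5 mm off); on its middle an upright pull 40 (x) x 10 (y) mm, top 44 mm above the pan's underside. Point in the pull, 31 mm above the underside. At first it stands on its pan on the desk; home, flange on the rim, point 19 mm above rim. x along, z up
- outer_mid (a point): outer transit lid (steel, some 0.2 kg): cap 169 x 65 mm, 12.5 tall (plate 2.5, skirt 10, wall 2 mm). Rests loose on the inner flange, 2.5 mm play each way; the pull stands 26.5 mm up through its slot (49 x 21 mm), so lifting the pull lifts both. On the tin the skirt hangs 7 mm down, 4.5 mm off the wall. Point: its centre, half-way up; nested, 19.75 mm below the inner lid's point. x along, z up
- lens_mid (a point): round brass-rimmed glass lens 44 mm across, 12 mm high, lying on the tin's floor at its -x end; the point is its centre
- fuse_mid (a point): black fuse carrier block 26 (x) x 44 (y) x 12 mm lying on the tin's floor at its +x end; the point is its centre
- bell: bystander, loose, not to be disturbed: brass desk bell on a black base, 84 mm across, 59 mm tall; origin at its underside
- hood: bystander, loose, not to be disturbed: red enamelled cue lamp hood standing mouth down, 98 mm across, 76 mm tall; origin at its underside
- switch_box: bystander, loose, not to be disturbed: black ebonite switch box 60 x 110 x 40 mm, toggles on top reach 63 mm; origin at its underside
- mug: bystander, loose, not to be disturbed: blue mug, 76 mm across plus a handle, 85 mm tall; origin at its underside
- tape: bystander, loose, not to be disturbed: white tape ring lying flat, 96 mm across, 24 mm tall; origin at its underside
- wrench: bystander, loose, not to be disturbed: steel wrench lying flat, 170 mm long; origin at its underside
Not all that is in view belongs to the job. What is shaped like the part that bears outer_mid but blue is not meant.

How it is judged:
By the outcome, as a careful person would: the job done as asked, in the order asked, and still so for the second after the job is handed in, while the arm keeps its last pose, push and grip.
It also fails if it takes over 61 s, if anything falls off the work surface, if the arm or the gripper's body presses on something with over 40 N, if the wrist force passes 120 N, or if a joint passes its speed limit or range.

## Working session

There is one attempt and no reset: what is moved stays moved. The work goes in short steps, each a Python script; the robot and the scene stay as the last script left them, time stands still between calls to the robot, and variables do not carry over. Pictures are saved under pics/ and viewed, about 8 in all and at most 12, crops included, and the job is handed in when it is done.

```bash
ls; mkdir -p pics; python3 - <<'E'
from plant import bot
import cv2, json
for n in("top","side","wrist"):
    cv2.imwrite(f"pics/{n}0.png",bot.camera(n)[:,:,::-1])
    print(n,{k:(v if not hasattr(v,'tolist') else v.tolist()) for k,v in bot.get_calibration(n).items()})
s=bot.read_state();print(s)
E
```

```text
pics
top {'fx': 363.72467895220666, 'fy': 363.72467895220666, 'cx': 317.7881304909018, 'cy': 201.22129672868803, 'view': [[-0.014275027214002351, -0.99985883939027, -0.008861427152625098, 73.69578810483655], [0.9932575800490752, -0.015199347331953387, 0.11492762729534407, -520.3363591104691], [-0.11504609195054982, -0.0071610846821158125, 0.9933343423002554, -1029.2022494538141], [0.0, 0.0, 0.0, 1.0]]}
side {'fx': 401.43198361758994, 'fy': 401.43198361758994, 'cx': 319.2840500999571, 'cy': 194.97524712560127, 'view': [[0.8915362940933711, -0.4525889511832026, 0.01806315534856732, -426.7681505777239], [0.24923404445521516, 0.5234740963455947, 0.8147743623480421, -238.56923192276403], [-0.37821346802930456, -0.7218989622669167, 0.5794967306889616, -845.5478767773229], [0.0, 0.0, 0.0, 1.0]]}
wrist {'fx': 345.88956262796796, 'fy': 345.88956262796796, 'cx': 323.78673656629985, 'cy': 201.55883783687233, 'T_tool_cam': [[-0.0004098011217275322, 0.9607906140559138, 0.27727464363894094, 73.25652077542048], [0.9999995124571778, 0.00014462536882457316, 0.0009768156996130461, -0.5632078623123427], [0.0008984144082487842, 0.27727490875584787, -0.9607902048969841, -158.6550332755319], [0.0, 0.0, 0.0, 1.0]]}
{'t': 0.15, 'joint_pos': array([ 1.45111647e+00,  3.59249334e-01,  1.12802814e-02, -2.51550933e-04,
       -1.22407777e+00, -2.88079743e-01]), 'qvel': array([ 1.44069621e-04, -3.22777695e-03,  4.83862067e-03, -3.66266315e-06,
       -6.42959920e-04, -4.39789387e-04]), 'tau': array([-6.11847172e-04, -5.83277357e+01,  2.93293798e+01,  7.00118154e+00,
        8.78492516e-03, -1.03826521e-04]), 'tcp_pos': array([267.5672603 , 619.31542273, 225.82577551]), 'eef_rot': array([ 9.79279538e-01, -2.02512176e-01, -6.52615322e-05,  6.32979129e-04]), 'contact_force': array([ 0.34723149, -0.11069313,  0.1869351 ]), 'moment': array([ 0.02264584, -0.01224164,  0.04273705]), 'width': 87.73967534191235}
```

View pics/top0.png

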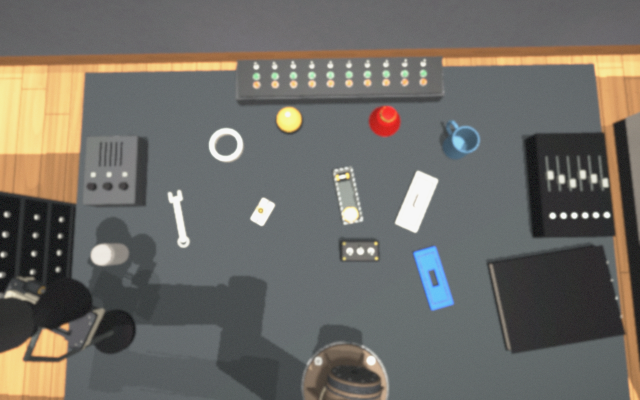

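View pics/side0.png

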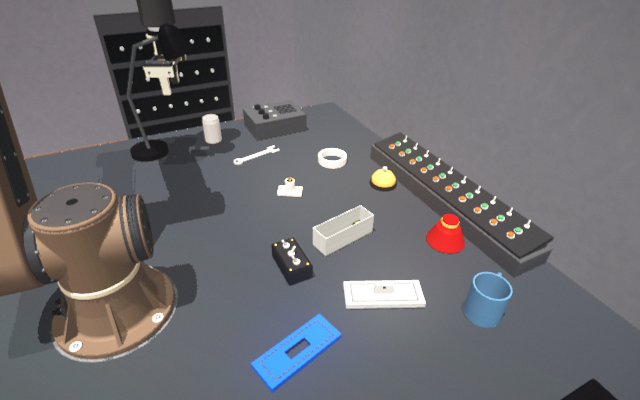

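The top view shows the tin at about (347,195), with the lens end at v=214 and the fuse end at v=176. The socket is at (262,211), the white nested lids at (416,201), and the blue decoy at (434,278). The side view agrees with this. Next I'll get rough poses, then close wrist views.

```bash
cat > h.py <<'E'
import numpy as np, cv2
from scipy.spatial.transform import Rotation as R
from plant import bot
def quat(th): return np.array([np.cos(th/2),np.sin(th/2),0,0])   # tool down, tool x at world angle th
def cam(name,state=None):
    """K params and world->camera 4x4"""
    c=bot.get_calibration(name)
    if name=="wrist":
        T=np.eye(4);T[:3,:3]=R.from_quat(state["eef_rot"]).as_matrix();T[:3,3]=state["tcp_pos"]
        V=np.linalg.inv(T@np.array(c["T_tool_cam"]))
    else: V=np.array(c["view"])
    return (c["fx"],c["fy"],c["cx"],c["cy"]),V
def unproj(c,uv,z):
    (fx,fy,cx,cy),V=c; uv=np.atleast_2d(uv).astype(float)
    d=np.c_[(uv[:,0]-cx)/fx,-(uv[:,1]-cy)/fy,-np.ones(len(uv))]@V[:3,:3]
    o=-V[:3,:3].T@V[:3,3]
    return o+d*((z-o[2])/d[:,2])[:,None]
def proj(c,P):
    (fx,fy,cx,cy),V=c; p=np.atleast_2d(P)@V[:3,:3].T+V[:3,3]
    return np.c_[cx+fx*p[:,0]/-p[:,2],cy-fy*p[:,1]/-p[:,2]]
def snap(name,path=None,crop=None):
    s=bot.read_state(); im=bot.camera(name)
    if path: cv2.imwrite(path,im[:,:,::-1])
    return im,cam(name,s),s
def fit(pts,obs):
    """planar fit: model pts (n,2) -> observed world (n,2): x,y,yaw,rms"""
    p=np.asarray(pts,float);q=np.asarray(obs,float)[:,:2];a=p-p.mean(0);b=q-q.mean(0)
    th=np.arctan2((a[:,0]*b[:,1]-a[:,1]*b[:,0]).sum(),(a*b).sum())
    M=np.array([[np.cos(th),-np.sin(th)],[np.sin(th),np.cos(th)]])
    t=q.mean(0)-M@p.mean(0); r=q-(p@M.T+t)
    return t[0],t[1],th,np.sqrt((r**2).sum(1).mean())
def box(l,w): return np.array([[1,1],[1,-1],[-1,-1],[-1,1]])*[l/2,w/2]
E
python3 - <<'E'
from h import *
c=cam("top")
print("tin",fit(box(156,52),unproj(c,[[333,168],[352,167],[363,223],[341,224]],60)))
print("lid",fit(box(169,65),unproj(c,[[412,172],[438,178],[417,232],[395,225]],17.5)))
print("soc",fit(box(72,40),unproj(c,[[262,198],[274,207],[262,225],[250,216]],12)))
for n,p in dict(bell=(289,120),hood=(385,122),mug=(460,142),tape=(226,145),sw=(360,250),wr=(180,218)).items(): print(n,unproj(c,p,30))
E
```

```text
tin (np.float64(533.7001777082096), np.float64(-17.834005308539908), np.float64(0.13150794630742044), np.float64(5.494180486847148))
lid (np.float64(517.5559386092051), np.float64(-221.44983869419912), np.float64(-0.36639885983351844), np.float64(5.836891179190219))
soc (np.float64(495.5050074584077), np.float64(231.55741434351592), np.float64(-0.6071663545248205), np.float64(4.972414419138188))
bell [[767.44717369 148.66882007  30.        ]]
hood [[ 756.30243789 -137.95882502   30.        ]]
mug [[ 691.37435132 -357.34244951   30.        ]]
tape [[693.87206752 336.53067893  30.        ]]
sw [[378.81490433 -52.983963    30.        ]]
wr [[478.42209838 467.38402478  30.        ]]
```

```bash
python3 - <<'E'
from h import *
V={"lid":((517,-221,150),[-0.366,-0.366+np.pi]),"tin":((534,-18,170),[.13,.13+np.pi,.13+np.pi/2,.13-np.pi/2]),"soc":((495,232,140),[-.607+np.pi/2,-.607-np.pi/2])}
for n,(p,ths) in V.items():
    for t in ths:
        j=bot.solve_ik(p,quat(t)); print(n,round(t,2),None if j is None else np.round(j,2))
views=[("lid",-.366),("tin",.13),("soc",-.607+np.pi/2)]
import pickle
out={}
for n,t in views:
    p=V[n][0]
    if n=="soc" : t=min(V[n][1],key=lambda t:abs(bot.solve_ik(p,quat(t))[5]))
    bot.move_ptp(p,quat(t)); bot.pause(.15)
    im,c,s=snap("wrist",f"pics/w_{n}.png"); out[n]=(c,s); print(n,t,s["t"],s["tcp_pos"])
pickle.dump(out,open("views.pkl","wb"))
ims=[cv2.imread(f"pics/w_{n}.png") for n in("lid","tin","soc")]
E
```

```text
lid -0.37 [-0.06  0.24 -0.35  0.   -0.99  1.26]
lid 2.78 [-0.06  0.24 -0.35  0.   -0.99 -1.88]
tin 0.13 [ 0.33  0.17 -0.38  0.   -1.02  1.37]
tin 3.27 [ 0.33  0.17 -0.38  0.   -1.02 -1.77]
tin 1.7 [ 0.33  0.17 -0.38  0.   -1.02  2.94]
tin -1.44 [ 0.33  0.17 -0.38  0.   -1.02 -0.2 ]
soc 0.96 [ 0.8   0.22 -0.39  0.   -0.96  1.74]
soc -2.18 [ 0.8   0.22 -0.39  0.   -0.96 -1.4 ]
lid -0.366 3.3833 [ 517.25793408 -220.5524083   149.9896336 ]
tin 0.13 4.4167 [533.89834744 -18.86631119 169.82915425]
soc -2.1777963267948968 6.975 [495.08946215 231.82763384 140.04662187]
```

View pics/w_lid.png

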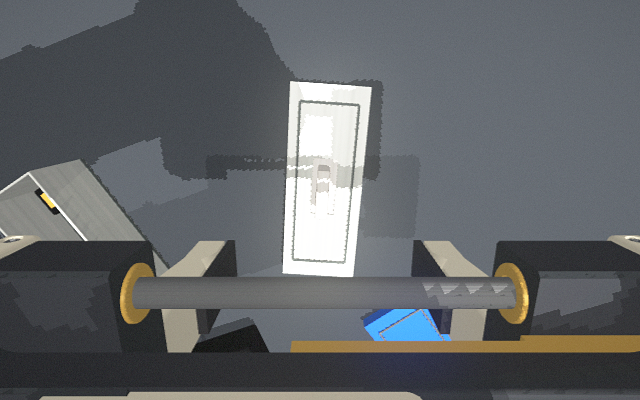

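View pics/w_tin.png

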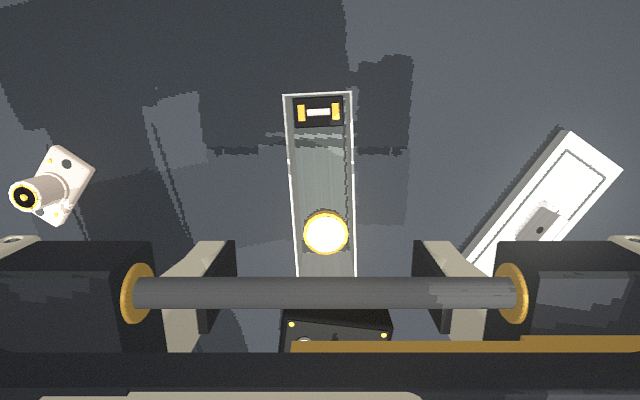

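View pics/w_soc.png

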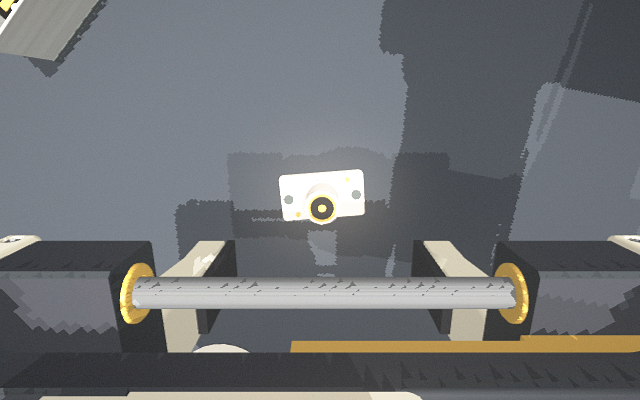

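Lid: the outer plate's corners are at about (290,81), (371,87), (353,276) and (283,273). Tin: the rim corners are at about (283,94) and (352,91), and its near end is hidden behind the gripper bar. Socket: the base is at (280–364, 170–221) with the barrel top at (322,208). I'll refine these with an edge-based model fit and overlay the result.

```bash
cat >> h.py <<'E'
from scipy.optimize import least_squares
def edges(gray,c,pose,rect,z,sign=1,half=6,n=25,sides=(0,1,2,3),rows=(0,272)):
    """fit pose (x,y,yaw) of a rectangle l x w at height z to outward bright->dark edges"""
    l,w=rect; B=box(l,w); S=[(B[i],B[(i+1)%4]) for i in sides]
    P=np.vstack([a+(b-a)*np.linspace(.06,.94,n)[:,None] for a,b in S]); N=np.vstack([np.tile((a+b)/np.linalg.norm(a+b),(n,1)) for a,b in S])
    W=lambda q,p:np.c_[p@np.array([[np.cos(q[2]),np.sin(q[2])],[-np.sin(q[2]),np.cos(q[2])]])+q[:2],np.full(len(p),z)]
    g=cv2.GaussianBlur(gray,(3,3),0).astype(np.float32); q=np.array(pose,float)
    for it in range(8):
        u=proj(c,W(q,P)); d=proj(c,W(q,P+N))-u; d/=np.linalg.norm(d,axis=1)[:,None]
        h=half if it<4 else 3; t=np.arange(-h,h+.01,.25)
        m=u[:,None]+d[:,None]*t[:,None]; v=cv2.remap(g,m[...,0].astype(np.float32),m[...,1].astype(np.float32),cv2.INTER_LINEAR)
        gr=-sign*np.gradient(v,axis=1); k=gr.argmax(1); e=u+d*t[k][:,None]
        ok=(gr.max(1)>2)&(u[:,1]<rows[1])&(u[:,1]>rows[0])
        f=lambda q:((proj(c,W(q,P))-e)*d).sum(1)[ok]
        q=least_squares(f,q,loss="soft_l1",f_scale=.5).x
    return q,np.median(abs(f(q))),ok.sum(),u
E
cat > fit1.py <<'E'
from h import *
import pickle
V=pickle.load(open("views.pkl","rb")); tiles=[]; res={}
for n,z,rect,guess,half in (("lid",17.5,(169,65),[[290,81],[371,87],[353,276],[283,273]],6),("tin",60,(156,52),[[283,94],[352,91],[356,282],[297,282]],3.5),("soc",12,(72,40),[[280,175],[364,170],[364,214],[284,221]],6)):
    im=cv2.imread(f"pics/w_{n}.png"); c=V[n][0]; g=unproj(c,guess,z)
    mod={"lid":box(*rect)[[0,1,2,3]],"tin":box(*rect),"soc":None}[n]
    if n=="soc":   # image x = tool y
        mod=np.array([[-36,-20],[36,-20],[36,20],[-36,20]])
    p0=fit(mod,g)
    if n=="tin":
        f2=lambda q:(proj(c,np.c_[box(*rect)@np.array([[np.cos(q[2]),np.sin(q[2])],[-np.sin(q[2]),np.cos(q[2])]])+q[:2],np.full(4,z)])-guess)[:2].ravel()
        p0=tuple(least_squares(f2,p0[:3]).x)+(0,)
    q,r,k,u=edges(im.max(2),c,p0[:3],rect,z,half=half); res[n]=q
    print(n,np.round(p0,3),"->",np.round(q,3),"med px",round(r,2),k)
    y0,y1,x0,x1={"lid":(70,290,270,385),"tin":(70,290,265,370),"soc":(150,240,265,380)}[n]
    S=2.6 if n!="soc" else 2.2
    t=cv2.resize(im[y0:y1,x0:x1],None,fx=S,fy=S,interpolation=cv2.INTER_CUBIC)
    for a in u[::3]: cv2.circle(t,tuple(np.round((a+.5-[x0,y0])*S-.5).astype(int)),1,(0,0,255),-1)
    tiles.append(cv2.copyMakeBorder(t,0,580-t.shape[0],0,0,cv2.BORDER_CONSTANT))
cv2.imwrite("pics/fit1.png",np.hstack(tiles)[:,:800]); pickle.dump(res,open("res.pkl","wb"))
print("lens",unproj(V["tin"][0],(325.5,233),14),"barrel",unproj(V["soc"][0],(322,208),44))
# bias check against top & side views
E
python3 fit1.py
```

```text
lid [ 5.20071e+02 -2.20674e+02 -4.29000e-01  4.49000e-01] -> [ 5.20375e+02 -2.20483e+02 -4.33000e-01] med px 0.27 75
tin [ 5.35975e+02 -1.55960e+01  1.69000e-01  0.00000e+00] -> [ 5.36496e+02 -1.54860e+01  1.80000e-01] med px 0.25 74
soc [495.985 234.767   2.626  40.017] -> [496.445 233.909   2.612] med px 0.26 94
lens [[485.62708571 -25.17645473  14.        ]] barrel [[497.31490692 235.54052995  44.        ]]
```

View pics/fit1.png

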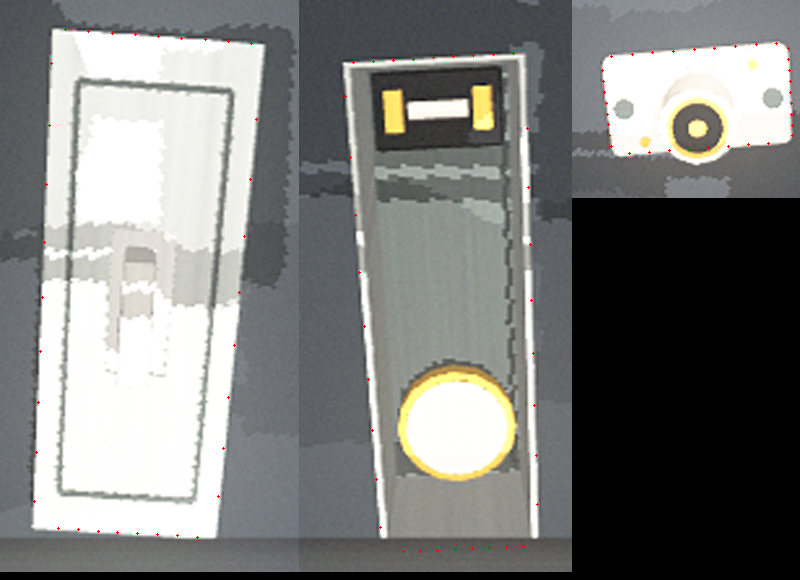

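The overlays sit on the edges, with a median residual of about 0.26 px. The socket also appears in the tin view, taken from a nearly opposite wrist yaw, so I can use it to estimate the hand-eye bias. I'll cross-check against the top camera.

```bash
cat > bias.py <<'E'
from h import *
import pickle
V=pickle.load(open("views.pkl","rb")); res=pickle.load(open("res.pkl","rb"))
w={n:cv2.imread(f"pics/w_{n}.png").max(2) for n in V}; top=cv2.imread("pics/top0.png").max(2); ct=cam("top")
q2=edges(w["tin"],V["tin"][0],res["soc"],(72,40),12,half=8); print("soc in tin view",np.round(q2[0],3),q2[1:3])
q3=edges(w["tin"],V["tin"][0],res["lid"],(169,65),17.5,half=6); print("lid in tin view",np.round(q3[0],3),q3[1:3])
for n,z,r in(("lid",17.5,(169,65)),("tin",60,(156,52)),("soc",12,(72,40))):
    q=edges(top,ct,res[n],r,z,half=3,rows=(0,400)); print("top",n,np.round(q[0],3),q[1:3])
def Rt(s):
    m=R.from_quat(s["eef_rot"]).as_matrix()[:2,:2]; return m
A=np.block([[np.eye(2),-Rt(V["soc"][1])],[np.eye(2),-Rt(V["tin"][1])]])
s=np.linalg.solve(A,np.r_[res["soc"][:2],q2[0][:2]]); print("soc true",s[:2],"tool bias",s[2:])
for n in("lid","tin"): print(n,"corr",res[n][:2]-Rt(V[n][1])@s[2:])
E
python3 bias.py
```

```text
soc in tin view [499.454 231.06    2.639] (np.float64(1.4371362180155844), np.int64(93))
lid in tin view [ 5.20547e+02 -2.20549e+02 -4.36000e-01] (np.float64(0.20374427800389577), np.int64(61))
top lid [ 5.18826e+02 -2.23813e+02 -4.29000e-01] (np.float64(1.0123295391775553), np.int64(100))
top tin [ 5.34295e+02 -1.84200e+01  1.51000e-01] (np.float64(0.9889036872453705), np.int64(100))
top soc [495.672 230.99    2.604] (np.float64(1.0010245886043085), np.int64(100))
soc true [498.5816539  233.15257112] tool bias [-0.59780033 -2.18676947]
lid corr [ 520.15216876 -222.73895218]
tin corr [537.36838928 -17.57785944]
```

The wrist views are self-consistent: the lid matches across two views, and the top camera has a constant offset of its own. I'm using the wrist poses, and the barrel centre for the socket because the base's visible side wall biases the rectangle fit. Next I'll pick and place the socket.

```bash
cat > place.py <<'E'
from h import *
import pickle
s=lambda m:print(m,round(bot.read_state()["t"],2),np.round(bot.read_state()["tcp_pos"],1),"w",round(bot.read_state()["width"],1),"F",np.round(bot.read_state()["contact_force"],1))
tin=np.array([536.5,-15.5]);yt=.18;ys=-.529;soc=(497.1,235.2)
bot.move_gripper(56,15)
q=quat(ys-np.pi/2); bot.move_ptp((*soc,70),q); bot.line_to((*soc,16),80); s("at")
bot.move_gripper(20,20); s("grip")
bot.line_to((*soc,130),200); s("up")
b=tin+9*np.array([np.cos(yt),np.sin(yt)]); q=quat(yt-np.pi/2)
bot.move_ptp((*b,130),q); bot.pause(.15)
im,c,st=snap("wrist","pics/held.png"); s("over"); pickle.dump((c,st),open("held.pkl","wb"))
E
python3 place.py
```

```text
at 8.98 [497.4 235.4  16.5] w 55.7 F [ 0.2 -0.7 -0.4]
grip 9.57 [497.3 235.3  16.2] w 27.5 F [-0.8 -0.2  2.8]
up 10.28 [496.3 234.8 128.9] w 27.6 F [-1.1  0.3 -0.8]
over 11.57 [545.4 -13.  129.8] w 27.2 F [ 0.2  0.4 -1.4]
```

View pics/held.png

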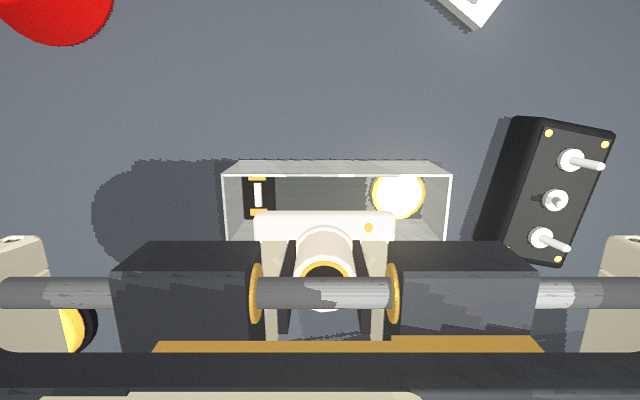

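The held socket is parallel to the tin. Its base spans u≈255–394 with the far edge at v≈212, and the tin rim spans u≈222–451 with its far edge at v≈160–176. I'll calculate its offset from the tin in this same view.

```bash
python3 - <<'E'
from h import *
import pickle
c,st=pickle.load(open("held.pkl","rb")); im=cv2.imread("pics/held.png"); g=im.max(2).astype(int)
for x in (290,350,405): print("col",x,[ (r,g[r,x]) for r in range(154,186,1)])
print("col380",[(r,g[r,380]) for r in range(204,226)])
for r in (225,): print("row",r,[(x,g[r,x]) for x in list(range(216,246))+list(range(250,262))+list(range(388,400))+list(range(438,456))])
T=R.from_quat(st["eef_rot"]).as_matrix(); 
for n,uv,z in(("base far",(325,211.5),113.8),("base L",(255,218),113.8),("base R",(395,218),113.8),("rim far L outer",(222,176),60),("rim far R outer",(451,176),60)):
    print(n,np.round(T.T@(unproj(c,uv,z)[0]-st["tcp_pos"]),1))
p=np.array([545.5,-13.7,0])
q=edges(im.max(2),c,[536.5,-15.5,.18],(156,52),60,half=3,rows=(0,205));print(np.round(q[0],3),q[1:3])
q=edges(im.max(2),c,[536.5,-15.5,.18],(156,52),60,half=3,rows=(0,238),sides=(0,2,3,1));print(np.round(q[0],3),q[1:3])
print("th",2*np.arctan2(st["eef_rot"][1],st["eef_rot"][0]))
E
```

```text
col 290 [(154, np.int64(143)), (155, np.int64(143)), (156, np.int64(142)), (157, np.int64(148)), (158, np.int64(100)), (159, np.int64(89)), (160, np.int64(177)), (161, np.int64(180)), (162, np.int64(178)), (163, np.int64(181)), (164, np.int64(182)), (165, np.int64(178)), (166, np.int64(180)), (167, np.int64(176)), (168, np.int64(182)), (169, np.int64(181)), (170, np.int64(182)), (171, np.int64(177)), (172, np.int64(177)), (173, np.int64(156)), (174, np.int64(224)), (175, np.int64(239)), (176, np.int64(182)), (177, np.int64(115)), (178, np.int64(119)), (179, np.int64(113)), (180, np.int64(116)), (181, np.int64(116)), (182, np.int64(116)), (183, np.int64(117)), (184, np.int64(115)), (185, np.int64(117))]
col 350 [(154, np.int64(143)), (155, np.int64(147)), (156, np.int64(146)), (157, np.int64(147)), (158, np.int64(147)), (159, np.int64(113)), (160, np.int64(182)), (161, np.int64(193)), (162, np.int64(187)), (163, np.int64(185)), (164, np.int64(189)), (165, np.int64(186)), (166, np.int64(193)), (167, np.int64(184)), (168, np.int64(185)), (169, np.int64(183)), (170, np.int64(190)), (171,
[... 2763 characters left out ...]
, (440, np.int64(163)), (441, np.int64(165)), (442, np.int64(162)), (443, np.int64(148)), (444, np.int64(238)), (445, np.int64(255)), (446, np.int64(255)), (447, np.int64(208)), (448, np.int64(143)), (449, np.int64(143)), (450, np.int64(145)), (451, np.int64(146)), (452, np.int64(141)), (453, np.int64(145)), (454, np.int64(145)), (455, np.int64(144))]
base far [17.5  1.5 15.9]
base L [ 13.9 -35.8  15.9]
base R [13.8 38.8 15.9]
rim far L outer [ 25.3 -67.6  69.7]
rim far R outer [25.3 86.5 69.7]
[ 5.36407e+02 -1.55940e+01  1.80000e-01] (np.float64(0.11098539644249263), np.int64(45))
[ 5.36437e+02 -1.56110e+01  1.80000e-01] (np.float64(0.21790759447582703), np.int64(71))
th -1.3900119699271538
```

The tin fit from this wrist angle is (536.4, −15.6, 0.180), which matches the earlier one, so hand-eye bias is negligible. Next I'll compare the held socket against a projected model.

```bash
python3 - <<'E'
from h import *
import pickle
c,st=pickle.load(open("held.pkl","rb")); T=R.from_quat(st["eef_rot"]).as_matrix()
im=cv2.imread("pics/held.png"); t=cv2.resize(im[150:320,215:455],None,fx=3,fy=3,interpolation=cv2.INTER_CUBIC)
for off,col in((0,(0,0,255)),(-2.5,(0,160,0))):
    for z,l,w in((16,72,40),(4,72,40)):
        B=box(w,l); P=np.c_[B[:,0]+off,B[:,1],np.full(4,z)]
        u=proj(c,P@T.T+st["tcp_pos"]); print(off,z,np.round(u,1).tolist())
        cv2.polylines(t,[np.round((u+.5-[215,150])*3-.5).astype(int)],True,col,1)
    a=np.linspace(0,2*np.pi,60); P=np.c_[14*np.cos(a)+off,14*np.sin(a),np.full(60,-28)]
    cv2.polylines(t,[np.round((proj(c,P@T.T+st["tcp_pos"])+.5-[215,150])*3-.5).astype(int)],True,col,1)
cv2.imwrite("pics/held2.png",t)
E
```

```text
0 16 [[390.3, 206.9], [254.0, 206.9], [258.0, 275.2], [386.6, 275.2]]
0 4 [[394.8, 214.0], [249.3, 214.0], [253.8, 286.2], [390.5, 286.2]]
-2.5 16 [[390.1, 211.4], [254.2, 211.4], [258.2, 279.2], [386.3, 279.2]]
-2.5 4 [[394.5, 218.8], [249.6, 218.8], [254.1, 290.4], [390.3, 290.4]]
```

View pics/held2.png

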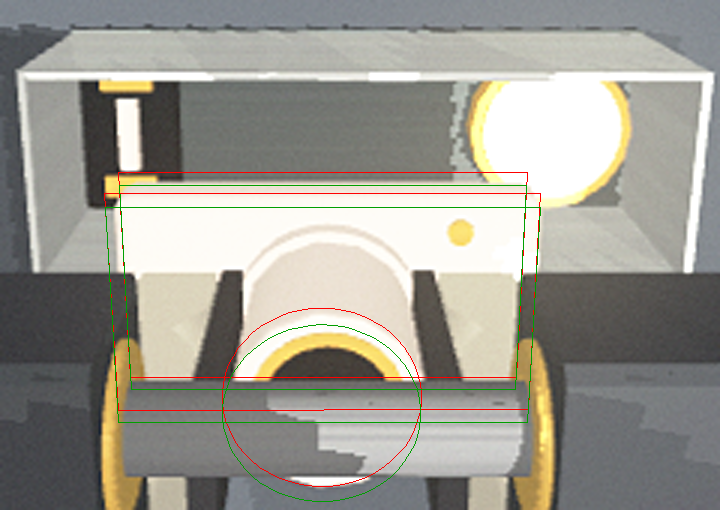

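The model brackets the held socket to within about ±1 mm (barrel top at zero offset, base edge between 0 and −2 mm). The bay leaves 4 mm each way, so I'll lower it with a small correction.

```bash
sed '/^bot.move_gripper(56/,$d' place.py > base.py
cat > p2.py <<'E'
from base import *
b=(545.4,-14.6)
bot.line_to((*b,75),100); bot.line_to((*b,24),60); s("low"); bot.line_to((*b,18.2),25); s("down")
bot.pause(.1); s("rest")
bot.move_gripper(36); s("open"); bot.line_to((*b,75),80)
q=quat(.18); bot.move_ptp((536.5,-15.5,165),q); bot.pause(.1)
im,c,st=snap("wrist","pics/in.png"); s("view"); pickle.dump((c,st),open("in.pkl","wb"))
cv2.imwrite("pics/in2.png",cv2.resize(im[70:290,200:430,::-1],None,fx=2.5,fy=2.5))
E
python3 p2.py
```

```text
low 13.27 [545.7 -14.5  24.3] w 27.7 F [-0.4  0.9 -1.2]
down 13.65 [545.6 -14.6  18.2] w 27.7 F [ 0.6  1.3 -0.2]
rest 13.75 [545.5 -14.6  18.2] w 27.8 F [-0.   0.8 -1. ]
open 14.19 [545.4 -14.6  18.2] w 36.1 F [-0.5  0.  -0.7]
view 16.6 [536.4 -15.5 164.6] w 36.0 F [-0.7  0.6 -0.9]
```

View pics/in2.png

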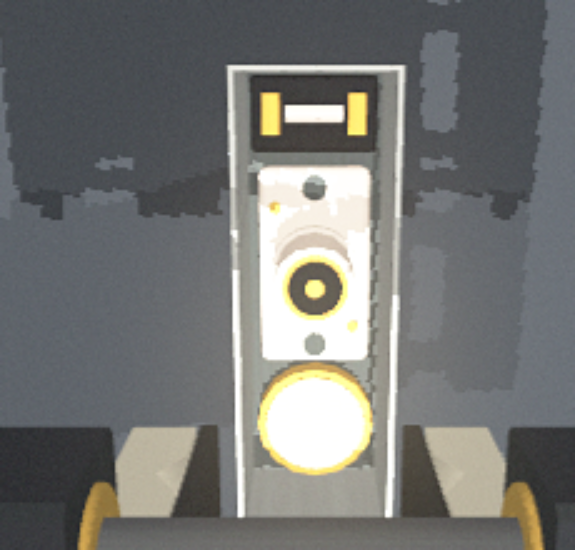

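The socket stands flat in the bay, parallel to the walls and clear of both the lens and the fuse block. Next are the lids: I'll check the pull's location numerically in the earlier lid view before grasping.

```bash
python3 - <<'E'
from h import *
import pickle
c,st=pickle.load(open("views.pkl","rb"))["lid"]; im=cv2.imread("pics/w_lid.png")
y=-.4345; e=np.array([np.cos(y),np.sin(y)]); n=np.array([-e[1],e[0]]); o=np.array([520.45,-220.5])
P=lambda a,b,z:proj(c,[[*(o+a*e+b*n),z]])[0]
print("pull top ends",[np.round(P(a,b,44),1).tolist() for a in(20,-20) for b in(5,-5)])
print("slot ends",[np.round(P(a,b,17.5),1).tolist() for a in(24.5,-24.5) for b in(10.5,-10.5)])
t=cv2.resize(im[140:235,285:365],None,fx=7,fy=6,interpolation=cv2.INTER_NEAREST)
t=(np.clip((t.astype(float)-120)/135,0,1)**3*255).astype(np.uint8)
for z,l,w,col in((44,40,10,(0,0,255)),(17.5,49,21,(0,160,0))):
    u=np.array([P(a*l/2,b*w/2,z) for a,b in((1,1),(1,-1),(-1,-1),(-1,1))]); cv2.polylines(t,[np.round((u+.5-[285,140])*[7,6]).astype(int)],True,col,1)
cv2.imwrite("pics/pull.png",t)
E
```

```text
pull top ends [[318.8, 168.9], [331.6, 169.8], [315.5, 217.7], [327.9, 218.5]]
slot ends [[313.1, 157.4], [337.8, 159.1], [309.7, 212.5], [333.4, 214.0]]
```

View pics/pull.png

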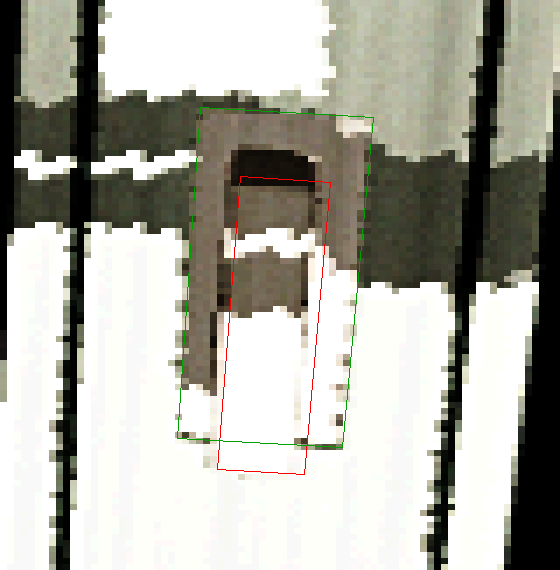

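Compared with the slot, the pull's top sits about 1.7 px left of and 1 px below the predicted position. That puts the inner lid about 1–1.5 mm off-centre inside the outer, so I'll grip at (520.1, −219.0).

```bash
cat > p3.py <<'E'
from base import *
p=(520.1,-219.0)
bot.move_gripper(32,25); bot.move_ptp((*p,75),quat(-.4345)); bot.line_to((*p,20.7),70); s("at")
bot.move_gripper(4,25); s("grip")
bot.line_to((*p,30),40); s("lift"); bot.line_to((*p,130),150)
t=(536.45,-15.55)
bot.move_ptp((*t,130),quat(.18)); bot.line_to((*t,84),100); bot.pause(.15); s("above")
for z in (79,75,72,70,69,68.4):
    bot.line_to((*t,z),25); s(z)
    if bot.read_state()["contact_force"][2]>12: print("contact"); break
E
python3 p3.py
```

```text
at 18.77 [ 520.4 -219.1   20.9] w 32.2 F [-0.1  0.6  0.6]
grip 19.27 [ 520.2 -219.1   21. ] w 9.8 F [-0.8 -0.2  2.9]
lift 19.65 [ 520.1 -218.9   30.1] w 9.8 F [-0.3 -0.1 -4.4]
above 22.06 [537.1 -15.5  84.8] w 9.7 F [ 0.7  0.1 -2.3]
79 22.41 [536.3 -15.6  78.9] w 9.5 F [-0.1 -0.1 -3.6]
75 22.72 [536.3 -15.6  74.8] w 9.8 F [ 0.3 -1.1 -3.2]
72 22.98 [536.3 -15.6  71.8] w 9.9 F [-0.3 -0.6 -4. ]
70 23.23 [536.4 -15.6  69.9] w 9.7 F [-0.1 -0.1 -3.3]
69 23.48 [536.5 -15.5  69. ] w 9.7 F [ 1.2  0.8 -3.4]
68.4 23.73 [536.5 -15.5  69. ] w 9.8 F [-3.7  0.8  5.4]
```

The lids went in with no side force, and the flange met the rim at TCP z≈69, as expected. I'll release and look from above.

```bash
cat > p4.py <<'E'
from base import *
t=(536.45,-15.55)
bot.move_gripper(28); s("open"); bot.line_to((*t,110),80)
bot.line_to((*t,165),150); bot.move_gripper(87); bot.pause(.1)
im,c,st=snap("wrist","pics/home.png"); s("view"); pickle.dump((c,st),open("home.pkl","wb"))
q,r,k,u=edges(im.max(2),c,[536.45,-15.55,.18],(169,65),65.5); print("outer",np.round(q,3),r,k)
t=im[60:290,190:460,::-1].copy(); t=cv2.resize(t,None,fx=2.5,fy=2.5)
for a in u[::3]: cv2.circle(t,tuple(np.round((a+.5-[190,60])*2.5).astype(int)),1,(0,0,255),-1)
side,cs,_=snap("side"); 
w=side[180:280,280:420,::-1]; w=cv2.resize(w,None,fx=.9*2,fy=1.8)
t2=np.zeros((600,800,3),np.uint8); t2[:t.shape[0],:540]=t[:,:540]; t2[:w.shape[0],545:545+w.shape[1]]=w[:,:255]
cv2.imwrite("pics/home2.png",t2)
E
python3 p4.py
```

```text
open 24.31 [536.4 -15.6  68.3] w 28.2 F [0.3 0.6 0. ]
view 26.73 [536.4 -15.5 165. ] w 86.8 F [ 0.9  0.3 -0. ]
outer [ 5.37854e+02 -1.46590e+01  1.80000e-01] 0.3901899781869714 71
```

View pics/home2.png

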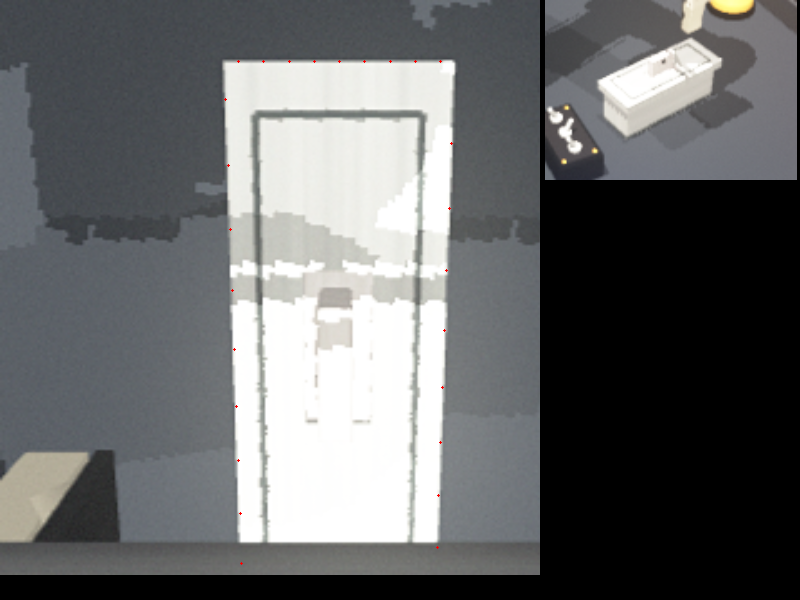

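Both lids sit level on the tin. The outer lid is centred at (537.9, −14.7) with yaw 0.18, within its play. I'll grip its long sides and lift it straight up.

```bash
cat > p5.py <<'E'
from base import *
t=(537.7,-14.8)
bot.line_to((*t,110),120); bot.line_to((*t,40.5),70); s("at")
bot.move_gripper(55,25); s("grip"); z0=bot.read_state()["tcp_pos"]
t=tuple(z0[:2]); 
bot.line_to((*t,z0[2]+8),20); s("8"); bot.line_to((*t,z0[2]+40),50); bot.line_to((*t,z0[2]+100),80); bot.pause(.3); s("top")
im,c,st=snap("side","pics/end.png"); imt,_,_=snap("top")
a=cv2.resize(im[110:270,250:450,::-1],None,fx=3,fy=3); b=cv2.resize(imt[150:240,310:380,::-1],None,fx=2.7,fy=2.7)
o=np.zeros((600,800,3),np.uint8); o[:a.shape[0],:600]=a; o[:b.shape[0],605:605+b.shape[1]]=b; cv2.imwrite("pics/end2.png",o)
for n,P in(("home pull pt",(536.45,-15.55,79)),("rim",(536.45,-15.55,60)),("outer",(537.7,-14.8,159))): print(n,proj(cam("side"),P))
E
python3 p5.py
```

```text
at 28.53 [538.1 -14.7  40.9] w 87.1 F [-0.4  0.   0.5]
grip 29.03 [537.8 -14.8  40.7] w 64.7 F [ 0.5 -0.2  2.5]
8 29.59 [537.8 -14.8  48.7] w 64.7 F [-0.1 -0.  -2.1]
top 31.58 [537.6 -14.9 140.4] w 64.9 F [-0.7  1.1 -2.6]
home pull pt [[343.56236086 214.66977919]]
rim [[343.15826267 220.65275771]]
outer [[345.66798137 187.65781453]]
```

View pics/end2.png

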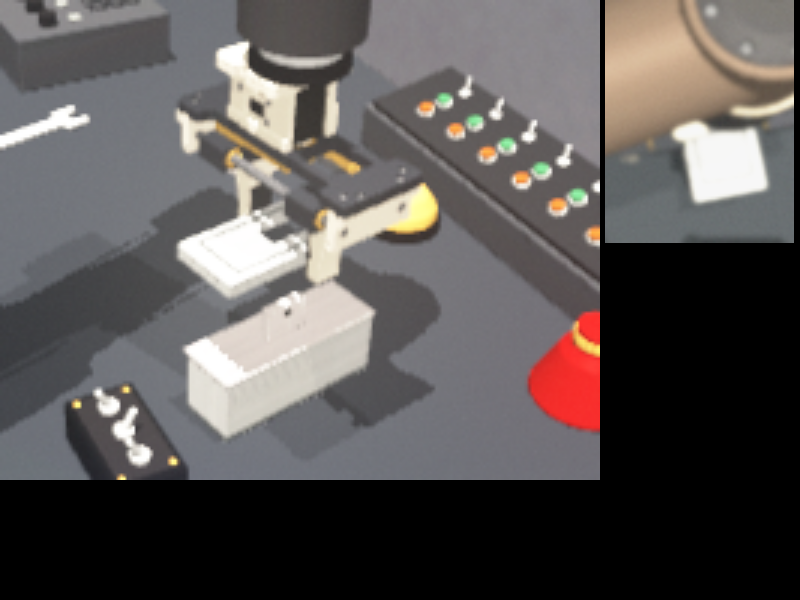

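The inner lid is home on the tin with its pull upright, and the outer lid is held level above it. The force reading matches the outer lid's 0.2 kg alone, so I'm handing in.

```bash
python3 -c "
from base import *
bot.close_job(); s('end')"
```

```text
the job is handed in; nothing more can be done
the job is handed in; nothing more can be done
```

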